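Seat a wheel spacer plate on two locating pins

ROBOT

A 6-joint arm with a two-finger parallel gripper is mounted at the origin on the work surface. World frame = base frame: x ahead of the robot, y to its left, z up, the work surface at z = 0. Lengths are in m, angles in rad, forces in N, time in s.
With the tool pointing down it reaches from about 0.325 to 0.85 m from the base axis. Payload 4.4 kg.
Tool frame: the origin (TCP) lies between the finger pads; the fingertips stand 17 mm ahead of it and the grasp point (between the pads) lies 2 mm behind it (finger_overhang is the distance from the TCP to the fingertips, in m); z points along the fingers, y is the line along which they close (so a half turn about z gives the same grasp; the last joint's range is limited). The gripper opens to 94 mm and grips with 3 to 60 N. Pads are 16 mm wide; open, the fingers measure 119 mm over their backs; the gripper's body (75 mm by 177 mm) begins 78 mm behind the grasp point.
Start: joints at [-1.448, 0.207, 1.542, -0, 1.393, -0.15], TCP at [0.155, -0.554, 0.222] pointing down, gripper open.
Joint ranges: [-2.73, 2.73], [-0.86, 2.22], [0.23, 2.46], [-1.11, 4.25], [0.08, 2.63], [-2.82, 2.82]. Speed limits (rad/s): [2.79, 2.79, 3.14, 3.14, 3.14, 3.14].

INTERFACE

Orientations are given as [roll, pitch, yaw] about the fixed x, y, z axes, in that order (R = Rz(yaw) Ry(pitch) Rx(roll)).
In Python, from station import state, grab_frame, calibration, sign_off, finger_overhang gives the robot as it stands. The module is installed in compiled form; this text tells all that it offers.
- The arm moves only by the tool step_arm, never from a script. Its argument "rows" is a list of rows, each a list of 7 numbers: the shift along the tool's x, y, z in units of 0.08 m (1.0 is 0.08 m), then the turn, a rotation vector about the tool's x, y, z in units of pi rad (1.0 is pi rad), then the opening, from -1 (shut) to 1 (fully open). In form: [[dx, dy, dz, ax, ay, az, claw], ...]. A call has 1 to 20 rows; each row is the pose to reach, as a shift and turn from the pose commanded when the call began, along the tool's axes at that moment, turning the shorter way round; what a row does not reach only later rows make up. A row lasts 1/10 s, in which the tool goes at most 50 mm and 8.59 degrees, less where a joint would pass 70% of its speed; a pose out of reach is approached as far as the arm can. A call with a number of a shift or a turn outside -1 to 1 is refused whole. A call with a gripper value outside its range is refused whole. The fingers move at their own pace and stop on an object; "force" is the grip in N (left out, the last holds). Time passes only in rows, so rows that repeat a pose let the fingers close. It gives the time, the measured TCP pose, the force, the opening and the grip force at its end, in the units of the state.
- state(): the state, without advancing time (a new reading comes with each control period).
- grab_frame(name): name is "side" or "top"; returns (picture, depth): 400x640x3 uint8, blue, green, red; 400x640 float32, m along the optical axis (not along the pixel's ray), 0 where there is no reading.
- calibration(name): a dict with "fx", "fy", "cx", "cy" (pixels), "k1" (the pictures are not rectified: a ray, as slopes to the right and down, at radius r is drawn at 1 + k1 r^2 times it, then the intrinsics apply), "position" and "rotation" of the camera in the world. Camera axes: x right, y down, z forward; pixel columns grow to the right and rows downward; lengths in m; the calibration is good to about 2 mm. A picture is of the moment at which its call begins. calibration takes no time and is no camera call.
- sign_off(): hands the job in; it is judged then, once.
The state is a dict: "time": time; "joint_pos": joint angles; "dq": joint speeds; "tau": joint torques, N m; "tool_pos": TCP position; "eef_rot": TCP orientation; "contact_force": force on the tool from outside, world axes, zero at the start; "wrist_torque": the same for the moment, N m; "grip_width": opening from 0.0 (shut) to 1.0 (fully open); "gripper_force": force on a finger pad.
Only numpy, scipy, OpenCV 4.12 (cv2) and the standard library are available. Lean on these libraries where they do the work, as an engineer would, in place of code of your own. Each camera call takes 0.05 s, during which the arm holds its last target. There are 200 camera calls.

TASK

The aluminium wheel spacer plate is lying crooked on top of the two brass locating pins of its fixture. Without picking it up, push and nudge it sideways with the fingertips until both small holes drop over the pins and the plate lies flat on the bed. Leave the wheel nuts, lug wrench, key case and mug where they are.

Things in the scene. Friction and masses are not known exactly. Their poses are not given: they have to be found in the camera images.
- fixture: fixed dark steel bed, 230 (x) by 300 (y) by 15 mm high, at varied place and yaw. Origin on the shelf surface, below the middle of the seated plate's place; the bed spans x -120 to +110, y -150 to +150 mm from it. Pins and fence are fixed on it
- fence (a point): middle of the top edge of the fence's face, at x = +51, y = 0 mm in the fixture frame. Grey fence across the bed's rear, 180 mm long in y, 12 mm thick, 30 mm high above the bed; two brass marks on its top are in line with the pins. A plate pushed towards +x against it is squared, and a seated plate's rear edge is about 1 mm from it
- plate: loose aluminium plate, 100 (x) by 170 (y) by 7 mm, 0.3 kg, with a 44 mm bore near its middle. Origin: centre of its underside; seated, it is at fixture x 0, y 0, 15 mm up, same yaw, with 2.5 mm play (1 mm to the fence). Starts tilted, rear (+x) part on the pin tops, front edge on the bed, 8 to 18 mm short of its seat in x, 8 to 20 mm off in y to one side or the other, 0.1 rad in yaw
- pin_left (a point): tip of the left (+y) brass pin of the fixture, at x = +18, y = +50 mm in the fixture frame, 10 mm above the bed. Pins are 10 mm in diameter, tapering above 6 mm to a 5 mm flat top
- pin_right (a point): tip of the right (-y) brass pin, at x = +18, y = -50 mm in the fixture frame, otherwise as the left one
- hole_left (a point): centre of the plate's left (+y) 15 mm hole, at the underside; belongs over pin_left
- hole_right (a point): centre of the plate's right (-y) 15 mm hole, at the underside; belongs over pin_right
- nut0: one of four chrome hexagonal wheel nuts, 24 mm across, 25 mm high, 28 mm apart in a row on the bed behind the fence; origin under its centre. Leave it alone.
- nut1: one of four chrome hexagonal wheel nuts, 24 mm across, 25 mm high, 28 mm apart in a row on the bed behind the fence; origin under its centre. Leave it alone.
- nut2: one of four chrome hexagonal wheel nuts, 24 mm across, 25 mm high, 28 mm apart in a row on the bed behind the fence; origin under its centre. Leave it alone.
- nut3: one of four chrome hexagonal wheel nuts, 24 mm across, 25 mm high, 28 mm apart in a row on the bed behind the fence; origin under its centre. Leave it alone.
- lug_wrench: loose lug wrench, 350 mm long with a blue aluminium handle and chrome socket, 30 mm high, lying on the shelf at the right; origin under its middle. Leave it alone.
- key_case: grey plastic wheel lock key case with a black snap latch, 85 by 130 by 45 mm, on the shelf at the left; origin under its centre. Leave it alone.
- mug: white ceramic mug, 80 mm across, 95 mm high, with a wooden stir stick leaning in it up to 142 mm high, on the shelf at the right; origin under its centre. Leave it alone.
Mind the look-alikes: they are no part of the job. What is meant by the plate is not red, and is the larger of those in its own colour.

How it is judged:
At the end, for the whole second after the job is handed in: both small holes of the plate are within 4 mm of their pins' axes, the plate's underside is within 2 mm of the bed, level within 0.03 rad and at rest (horizontal distance between hole_left and pin_left below 0.004 m and horizontal distance between hole_right and pin_right below 0.004 m and z of plate in the frame of fixture below 0.017 m and angle between plate's own z axis and vertical below 0.03 rad and linear speed of plate below 0.01 m/s); the robot touches nothing.
It fails at once if the plate is lifted: its middle rises more than 20 mm above the bed (z of plate in the frame of fixture above 0.035 m).
It fails at once if the plate is pushed off: its middle is more than 60 mm from its seat (horizontal distance between plate and fixture above 0.06 m).
It fails at once if a nut, the lug wrench, the key case or the mug is moved more than 15 mm (distance of any of nut0, nut1, nut2, nut3, lug_wrench, key_case, mug from where it was at the start of the episode above 0.015 m).
It also fails if it takes over 48 s, if anything falls off the work surface, if the arm or the gripper's body presses on something with over 40 N, if the wrist force passes 120 N, or if a joint passes its speed limit or range.

## Working session

There is one attempt and no reset: what is moved stays moved. The work goes in short steps, Python scripts to look and compute and a tool call to move; the robot and the scene stay as the last step left them, time stands still between calls to the robot, and variables do not carry over. Pictures are saved under pics/ and viewed, at most 10 in all, crops included, and the job is handed in when it is done.

Besides the shell and the picture viewer there is one more tool, called after "Request:" by a JSON object that holds its "method" and its "body", one argument or row to a line. step_arm: Moves the arm, as the interface text tells. Its arguments: {"type":"object","properties":{"rows":{"type":"array","items":{"type":"array","items":{"type":"number"}}},"force":{"type":"number"}},"required":["rows"]}

```bash
mkdir -p pics; cat > h.py <<'E'
import numpy as np, cv2
from station import *
def snap(n,f):
    p,d=grab_frame(n); cv2.imwrite('pics/'+f+'.png',p); np.savez('pics/'+f,p=p,d=d); return p,d
def ray(n,uv):
    c=calibration(n); uv=np.atleast_2d(np.array(uv,float))
    s=np.stack([(uv[:,0]-c['cx'])/c['fx'],(uv[:,1]-c['cy'])/c['fy']],1); t=s.copy()
    for _ in range(20): t=s/(1+c['k1']*(t**2).sum(1,keepdims=True))
    return np.c_[t,np.ones(len(t))],np.array(c['rotation']),np.array(c['position'])
def atz(n,uv,z):
    r,R,p=ray(n,uv); w=r@R.T; return p+w*((z-p[2])/w[:,2])[:,None]
def atd(n,uv,d):
    r,R,p=ray(n,uv); return p+(r*np.atleast_1d(d)[:,None])@R.T
def proj(n,X):
    c=calibration(n); q=(np.atleast_2d(X)-c['position'])@np.array(c['rotation']); s=q[:,:2]/q[:,2:]
    s=s*(1+c['k1']*(s**2).sum(1,keepdims=True)); return s*[c['fx'],c['fy']]+[c['cx'],c['cy']]
E
python3 - <<'E'
from h import *
for n in('top','side'):
    snap(n,n+'0'); c=calibration(n); print(n,c)
print(state())
E
```

```text
top {'fx': 498.79126799501427, 'fy': 498.79126799501427, 'cx': 315.6263078958489, 'cy': 197.43432808389696, 'k1': -0.027897221587749575, 'position': array([0.32133815, 0.01096935, 1.41565872]), 'rotation': array([-2.98028655,  0.00759645, -1.5999493 ])}
side {'fx': 411.0436174464602, 'fy': 411.0436174464602, 'cx': 320.16689156913003, 'cy': 193.73600444388, 'k1': -0.05277761457820937, 'position': array([0.24892811, 0.79545842, 0.76831208]), 'rotation': array([-2.25596918e+00, -3.49752651e-04, -2.79922175e+00])}
{'time': 0.1, 'joint_pos': array([-1.44847189e+00,  2.07354166e-01,  1.54280078e+00, -1.23016729e-05,
        1.39350282e+00, -1.50517447e-01]), 'dq': array([-0.00188634, -0.00173606, -0.00372573, -0.00011482,  0.00117543,
        0.00016576]), 'tau': array([-4.67108348e-04, -3.71864498e+01, -2.82291895e+01,  7.00969622e-02,
        3.11684632e-02, -4.74526939e-05]), 'tool_pos': array([ 0.15483459, -0.55303859,  0.22140078]), 'eef_rot': array([-3.13954908e+00, -2.97694468e-04,  2.72843763e-01]), 'contact_force': array([ 0.13654996,  0.00701996, -0.40168003]), 'wrist_torque': array([-0.02323952, -0.00569295, -0.00140388]), 'gripper_force': 0.0, 'grip_width': 0.9981350289140726}
```

View pics/top0.png

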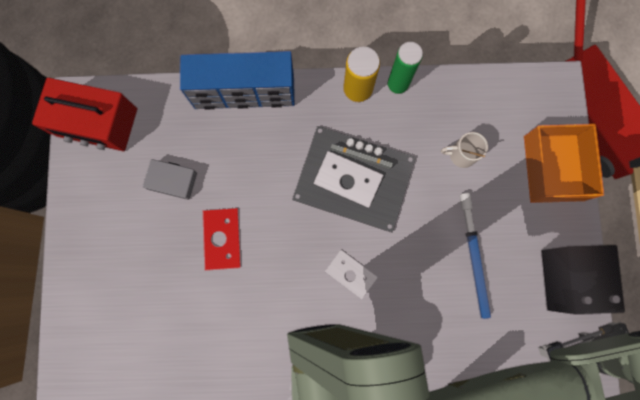

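View pics/side0.png

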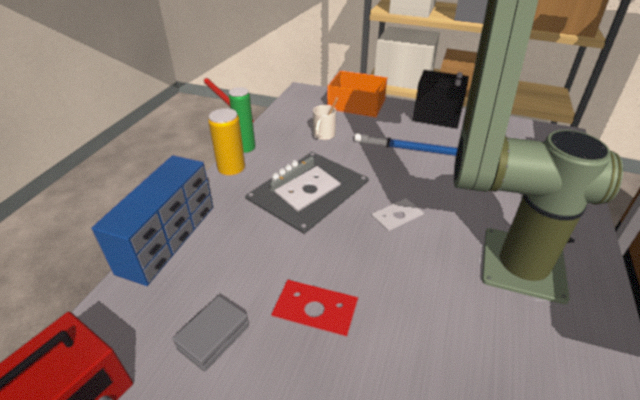

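The top view shows the fixture with corners near (320,128), (413,158), (391,229) and (295,198). The plate is near (348,180), the fence near (362,155), and the nuts are behind it around (365,146). The small silver plate at (350,273) and the red one are look-alikes. Next I enlarge this area in both views.

```bash
sed -i 's/^import numpy.*/&\nfrom scipy.spatial.transform import Rotation as Ro/; s/np.array(c\[.rotation.\])/Ro.from_euler("xyz",c["rotation"]).as_matrix()/' h.py
python3 - <<'E'
from h import *
a=cv2.imread('pics/top0.png')[115:240,285:425]; b=cv2.imread('pics/side0.png')[145:235,240:375]
cv2.imwrite('pics/c0.png',cv2.resize(a,None,fx=4.8,fy=4.8,interpolation=cv2.INTER_CUBIC))
cv2.imwrite('pics/c1.png',cv2.resize(b,None,fx=5.9,fy=5.9,interpolation=cv2.INTER_CUBIC))
d=np.load('pics/top0.npz')['d']
uv=[(300,200),(385,225),(335,180),(370,190),(355,200),(350,165),(328,140),(600,330),(250,320)]
print(atd('top',uv,[d[v,u] for u,v in uv]).round(4))
E
```

```text
[[ 0.5433  0.0596  0.016 ]
 [ 0.4648 -0.1781  0.0159]
 [ 0.5969 -0.0416  0.0223]
 [ 0.5646 -0.1396  0.0244]
 [ 0.5381 -0.0964  0.0189]
 [ 0.6367 -0.0853  0.0334]
 [ 0.717  -0.0258  0.0153]
 [ 0.1922 -0.5915  0.3134]
 [ 0.2127  0.2078 -0.0057]]
```

View pics/c0.png

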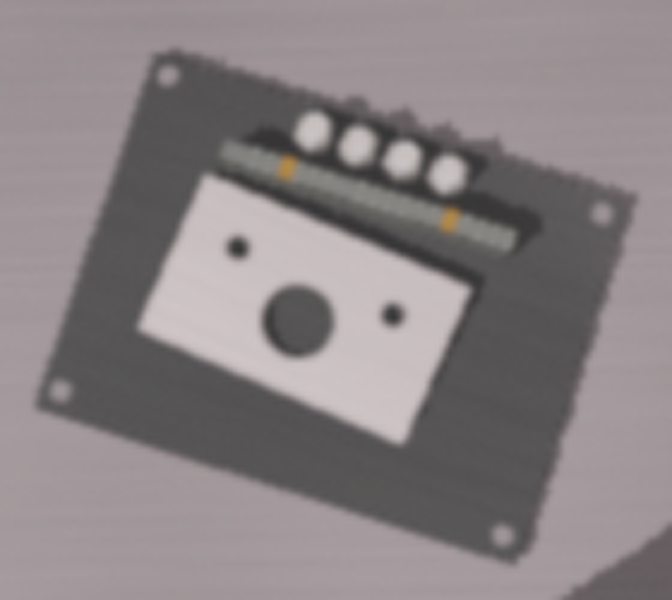

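View pics/c1.png

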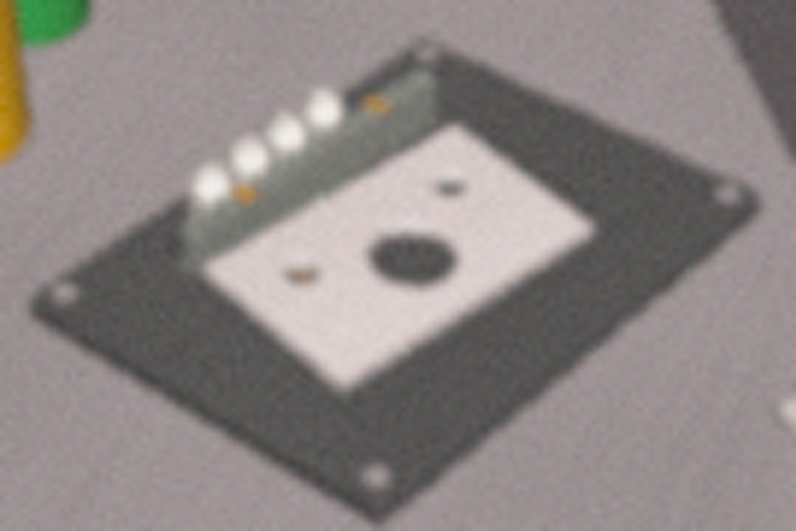

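The crops show the plate shifted left (+y) and short of the fence. It is turned clockwise relative to the bed, and its holes in the top crop are at (238,248) and (392,315). Now I fit the poses.

```bash
cat >> h.py <<'E'
def crop(xy,f=4.8,o=(285,115)): return (np.array(xy,float)+.5)/f-.5+np.array(o)
def rigid(m,w):
    m=np.array(m,float);w=np.array(w,float)[:,:2];a=m-m.mean(0);b=w-w.mean(0)
    th=np.arctan2((a[:,0]*b[:,1]-a[:,1]*b[:,0]).sum(),(a*b).sum()); c,s=np.cos(th),np.sin(th);R=np.array([[c,-s],[s,c]])
    t=w.mean(0)-R@m.mean(0); return th,t,np.linalg.norm(m@R.T+t-w,axis=1)
E
python3 - <<'E'
from h import *
th,t,e=rigid([(110,150),(110,-150),(-120,-150),(-120,150)]*np.array(.001),atz('top',crop([(155,52),(636,197),(517,562),(38,403)]),.015))
print('fix',th,t,e)
R=Ro.from_euler('z',th).as_matrix()[:2,:2]
m=atz('top',crop([(288,168),(450,220)]),.045)[:,:2]; print('marks (fence +57,±50)',(m-t)@R)
z=[.0345,.0345,.0225,.0225]
w=np.array([atz('top',crop([p]),zz)[0] for p,zz in zip([(205,173),(480,287),(403,445),(137,328)],z)])
pt,tt,e=rigid([(50,85),(50,-85),(-50,-85),(-50,85)]*np.array(.001),w); print('plate',pt-th,(tt-t)@R,e,tt)
print('corners in fix',((w[:,:2]-t)@R).round(4))
h=atz('top',crop([(238,248),(392,315)]),.031)[:,:2]; print('holes',(h-t)@R)
E
```

```text
fix -0.34736730934973614 [ 0.60923042 -0.09996967] [0.00230897 0.00285018 0.00237251 0.00138022]
marks (fence +57,±50) [[ 0.05583     0.05098699]
 [ 0.05549812 -0.0488965 ]]
plate -0.10182755639338947 [-0.01755785  0.0157359 ] [0.00204451 0.00434813 0.00088148 0.00171005] [ 0.59807813 -0.07919653]
corners in fix [[ 0.0404  0.0972]
 [ 0.0251 -0.078 ]
 [-0.0767 -0.0634]
 [-0.059   0.1071]]
holes [[ 0.00388922  0.06475052]
 [-0.00630996 -0.03383998]]
```

The fits agree with the geometry: the plate is at fixture (-17.5, +16) mm with yaw -0.10, and the marks match within 1.3 mm. I'll go to a point in front of the plate at fixture (-100, +16), staying high.

Request:
{"method": "step_arm", "body": {
  "rows": [
    [0.5,-0.39,0,0,0,0,1],
    [1,-0.79,0,0,0,0,1],
    [1,-0.79,0,0,0,0,1]
  ]
}}

```text
time: 0.4
tool_pos: [0.2172, -0.4666, 0.2213]
eef_rot: [-3.137, -0.002, 0.277]
contact_force: [-0.1, -0.5, -0.1]
grip_width: 1.0
gripper_force: 0.0
```

Request:
{"method": "step_arm", "body": {
  "rows": [
    [0.5,-0.39,0,0,0,0,1],
    [1,-0.79,0,0,0,0,1],
    [1,-0.79,0,0,0,0,1]
  ]
}}

```text
time: 0.7
tool_pos: [0.2769, -0.385, 0.2219]
eef_rot: [-3.139, -0.001, 0.278]
contact_force: [-0.7, -0.0, -0.2]
grip_width: 0.999
gripper_force: 0.0
```

Request:
{"method": "step_arm", "body": {
  "rows": [
    [0.5,-0.39,0,0,0,0,1],
    [1,-0.79,0,0,0,0,1],
    [1,-0.79,0,0,0,0,1]
  ]
}}

```text
time: 1.0
tool_pos: [0.3367, -0.3035, 0.2222]
eef_rot: [-3.14, -0.001, 0.279]
contact_force: [-0.4, -0.5, 0.9]
grip_width: 1.001
gripper_force: 0.0
```

Request:
{"method": "step_arm", "body": {
  "rows": [
    [0.5,-0.39,0,0,0,0,1],
    [1,-0.79,0,0,0,0,1],
    [1,-0.79,0,0,0,0,1]
  ]
}}

```text
time: 1.3
tool_pos: [0.3968, -0.2217, 0.2224]
eef_rot: [-3.141, -0.001, 0.279]
contact_force: [-0.1, -1.4, 0.2]
grip_width: 1.0
gripper_force: 0.0
```

Request:
{"method": "step_arm", "body": {
  "rows": [
    [0.5,-0.39,0,0,0,0,1],
    [1,-0.79,0,0,0,0,1],
    [1,-0.79,0,0,0,0,1]
  ]
}}

```text
time: 1.6
tool_pos: [0.4569, -0.14, 0.2224]
eef_rot: [-3.141, -0.001, 0.278]
contact_force: [-0.1, 0.3, 0.3]
grip_width: 1.001
gripper_force: 0.0
```

Request:
{"method": "step_arm", "body": {
  "rows": [
    [0.5,-0.39,0,0,0,0.04,1],
    [1,-0.79,0,0,0,0.08,1],
    [1,-0.79,0,0,0,0.12,1],
    [1,-0.79,0,0,0,0.16,1],
    [1,-0.79,0,0,0,0.1974,1],
    [1,-0.79,0,0,0,0.1974,1],
    [1,-0.79,0,0,0,0.1974,1]
  ]
}}

```text
time: 2.3
tool_pos: [0.5148, -0.0613, 0.2222]
eef_rot: [3.141, 0.0, -0.347]
contact_force: [-0.3, 0.1, 0.4]
grip_width: 1.001
gripper_force: 0.0
```

Request:
{"method": "step_arm", "body": {
  "rows": [
    [0.02,-0.147,0.5,0,0,0,1],
    [0.02,-0.147,1,0,0,0,1]
  ]
}}

```text
time: 2.5
tool_pos: [0.5226, -0.0499, 0.1434]
eef_rot: [-3.141, -0.006, -0.346]
contact_force: [-0.4, -0.2, -1.0]
grip_width: 1.002
gripper_force: 0.0
```

Request:
{"method": "step_arm", "body": {
  "rows": [
    [0,0,0.5,0,0,0,1],
    [0,0,0.9,0,0,0,1],
    [0,0,0.9,0,0,0,1],
    [0,0,0.9,0,0,0,1]
  ]
}}

```text
time: 2.9
tool_pos: [0.5204, -0.0495, 0.0706]
eef_rot: [3.141, 0.001, -0.347]
contact_force: [-0.9, -0.4, 1.1]
grip_width: 1.005
gripper_force: 0.0
```

Request:
{"method": "step_arm", "body": {
  "rows": [
    [0,0,0.2,0,0,0,1],
    [0,0,0.35,0,0,0,1],
    [0,0,0.45,0,0,0,1],
    [0,0,0.45,0,0,0,1]
  ]
}}

```text
time: 3.3
tool_pos: [0.5202, -0.0487, 0.0342]
eef_rot: [3.141, 0.001, -0.347]
contact_force: [0.3, 0.3, 0.0]
grip_width: 0.995
gripper_force: 0.0
```

Request:
{"method": "step_arm", "body": {
  "rows": [
    [0.05,0,0,0,0,0,1],
    [0.1,0,0,0,0,0,1],
    [0.15,0,0,0,0,0,1],
    [0.2,0,0,0,0,0,1],
    [0.24,0,0,0,0,0,1],
    [0.28,0,0,0,0,0,1],
    [0.32,0,0,0,0,0,1],
    [0.36,0,0,0,0,0,1],
    [0.4,0,0,0,0,0,1],
    [0.4,0,0,0,0,0,1]
  ]
}}

```text
time: 4.3
tool_pos: [0.5514, -0.0599, 0.0344]
eef_rot: [-3.141, -0.001, -0.347]
contact_force: [-1.3, 0.0, 0.7]
grip_width: 0.999
gripper_force: 0.4
```

```bash
python3 - <<'E'
from h import *
snap('top','top1');snap('side','side1'); s=state(); print(s['tool_pos'],s['contact_force'])
a=cv2.imread('pics/top1.png')[115:240,285:425]; b=cv2.imread('pics/side1.png')[145:235,240:375]
cv2.imwrite('pics/c2.png',np.vstack([cv2.resize(a,(400,300),interpolation=cv2.INTER_CUBIC),cv2.resize(b,(400,267),interpolation=cv2.INTER_CUBIC)]))
E
```

```text
[ 0.55135573 -0.05976108  0.03446583] [-0.22460596  0.35912374 -0.05227071]
```

View pics/c2.png

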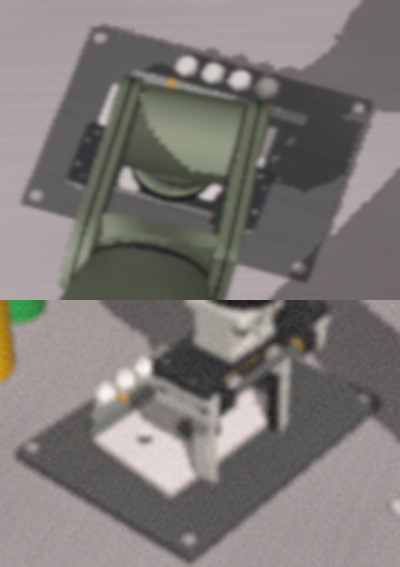

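The side view shows both fingertips against the plate's front edge, with nothing else touched. I'll carry on slowly to the fence.

Request:
{"method": "step_arm", "body": {
  "rows": [
    [0.03,0,0,0,0,0,1],
    [0.06,0,0,0,0,0,1],
    [0.09,0,0,0,0,0,1],
    [0.11,0,0,0,0,0,1],
    [0.125,0,0,0,0,0,1],
    [0.125,0,0,0,0,0,1]
  ]
}}

```text
time: 5.0
tool_pos: [0.5603, -0.063, 0.0343]
eef_rot: [-3.141, -0.0, -0.347]
contact_force: [-2.7, 1.8, 0.4]
grip_width: 1.002
gripper_force: 1.2
```

Request:
{"method": "step_arm", "body": {
  "rows": [
    [0.01,0,0,0,0,0,1],
    [0.02,0,0,0,0,0,1],
    [0.02,0,0,0,0,0,1]
  ]
}}

```text
time: 5.3
tool_pos: [0.5607, -0.0632, 0.0343]
eef_rot: [-3.142, 0.002, -0.347]
contact_force: [-3.8, 2.1, 2.2]
grip_width: 0.999
gripper_force: 2.5
```

Request:
{"method": "step_arm", "body": {
  "rows": [
    [0.01,0,0,0,0,0,1],
    [0.02,0,0,0,0,0,1],
    [0.02,0,0,0,0,0,1]
  ]
}}

```text
time: 5.6
tool_pos: [0.5609, -0.0633, 0.0342]
eef_rot: [3.141, 0.005, -0.347]
contact_force: [-7.4, 2.5, 5.8]
grip_width: 1.001
gripper_force: 4.0
```

Request:
{"method": "step_arm", "body": {
  "rows": [
    [0.01,0,0,0,0,0,1],
    [0.02,0,0,0,0,0,1],
    [0.02,0,0,0,0,0,1]
  ]
}}

```text
time: 5.9
tool_pos: [0.561, -0.0633, 0.0341]
eef_rot: [3.141, 0.009, -0.347]
contact_force: [-11.3, 3.5, 9.0]
grip_width: 1.005
gripper_force: 5.6
```

The plate is squared against the fence: force rises without motion, and tool x -58 mm matches the prediction. I back off, rise, shut the gripper and move to its left.

Request:
{"method": "step_arm", "body": {
  "rows": [
    [-0.2,0,0,0,0,0,1],
    [-0.4,0,0,0,0,0,1],
    [-0.4,0,-0.4,0,0,0,-1],
    [-0.4,0,-0.8,0,0,0,-1],
    [-0.4,-0.5,-0.8,0,0,0,-1],
    [-0.4,-1,-0.8,0,0,0,-1],
    [-0.4,-1,-0.8,0,0,0,-1]
  ]
}}

```text
time: 6.6
tool_pos: [0.5651, 0.0246, 0.1001]
eef_rot: [-3.139, -0.006, -0.343]
contact_force: [-0.6, 0.3, 0.7]
grip_width: 0.613
gripper_force: 0.0
```

Request:
{"method": "step_arm", "body": {
  "rows": [
    [0.2,-0.48,0,0,0,0,-1],
    [0.4,-0.48,0,0,0,0,-1],
    [0.6,-0.48,0,0,0,0,-1],
    [0.6,-0.48,0,0,0,0,-1]
  ]
}}

```text
time: 7.0
tool_pos: [0.6226, 0.04, 0.099]
eef_rot: [-3.141, -0.004, -0.348]
contact_force: [-0.1, -0.4, 0.4]
grip_width: 0.274
gripper_force: 0.0
```

```bash
python3 - <<'E'
from h import *
p,_=snap('top','top2'); q,_=snap('side','side2'); s=state(); print(s['tool_pos'],s['contact_force'],s['grip_width'],s['time'])
a=p[115:240,285:425]; b=q[145:235,240:375]
cv2.imwrite('pics/c3.png',np.hstack([cv2.resize(a,(400,357),interpolation=cv2.INTER_CUBIC),cv2.resize(b,(400,357),interpolation=cv2.INTER_CUBIC)]))
E
```

```text
[0.62001945 0.04058476 0.09834287] [-0.5851869  -0.17472612  0.36348257] 0.18293053485615957 7.1
```

View pics/c3.png

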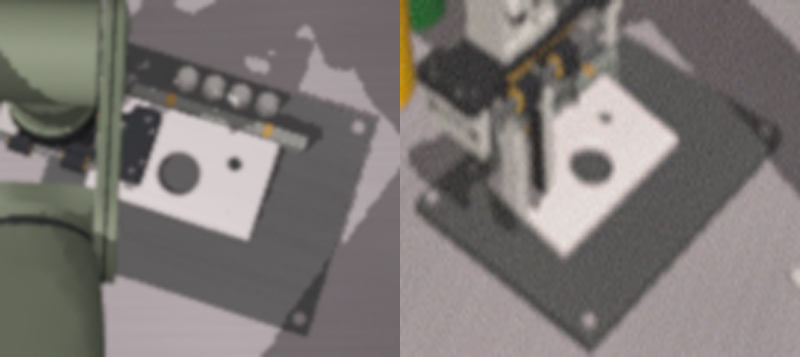

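The crops show the plate now parallel to the fence, with the right hole at (235,163), bore at (180,173) and right-hand corners at (280,147) and (250,241). The hand is on its left.

```bash
python3 - <<'E'
from h import *
t=np.array([.6092,-.1]);R=Ro.from_euler('z',-.347).as_matrix()[:2,:2]
P=[(235,163),(280,147),(250,241)];Z=[.031,.0335,.0225]
for p,z in zip(P,Z): print(((atz('top',crop([p],2.857),z)[0,:2]-t)@R).round(4))
s=state(); print((s['tool_pos'][:2]-t)@R)
E
```

```text
[ 0.0177 -0.0283]
[ 0.0465 -0.0658]
[-0.051 -0.066]
[-0.03763523  0.13588497]
```

Request:
{"method": "step_arm", "body": {
  "rows": [
    [0.25,0,0,0,0,0,-1],
    [0.47,0,0.3,0,0,0,-1],
    [0.47,0,0.6,0,0,0,-1],
    [0.47,0,0.8,0,0,0,-1],
    [0.47,0,0.8,0,0,0,-1],
    [0.47,0,0.8,0,0,0,-1]
  ]
}}

```text
time: 7.7
tool_pos: [0.6544, 0.0285, 0.0342]
eef_rot: [3.141, 0.001, -0.347]
contact_force: [0.1, 0.3, 0.5]
grip_width: 0.003
gripper_force: 0.0
```

Request:
{"method": "step_arm", "body": {
  "rows": [
    [0,0.05,0,0,0,0,-1],
    [0,0.1,0,0,0,0,-1],
    [0,0.15,0,0,0,0,-1],
    [0,0.2,0,0,0,0,-1],
    [0,0.225,0,0,0,0,-1],
    [0,0.25,0,0,0,0,-1],
    [0,0.275,0,0,0,0,-1],
    [0,0.3,0,0,0,0,-1],
    [0,0.325,0,0,0,0,-1],
    [0,0.325,0,0,0,0,-1]
  ]
}}

```text
time: 8.7
tool_pos: [0.6463, 0.0037, 0.0345]
eef_rot: [3.141, -0.0, -0.347]
contact_force: [0.2, 1.2, 1.1]
grip_width: 0.006
gripper_force: 0.7
```

```bash
python3 - <<'E'
from h import *
p,_=snap('top','top3'); q,_=snap('side','side3'); s=state(); print(s['tool_pos'],s['contact_force'],s['grip_width'],s['time'])
a=p[115:240,285:425]; b=q[145:235,240:375]
t=np.array([.6092,-.1]);R=Ro.from_euler('z',-.347).as_matrix()[:2,:2]
print((s['tool_pos'][:2]-t)@R)
cv2.imwrite('pics/c4.png',np.hstack([cv2.resize(a,(400,357),interpolation=cv2.INTER_CUBIC),cv2.resize(b,(400,357),interpolation=cv2.INTER_CUBIC)]))
E
```

```text
[0.64632126 0.00375725 0.03448516] [1.02924083 0.18610714 0.23952771] 0.0048145550835268424 8.8
[-0.00037684  0.11019716]
```

View pics/c4.png

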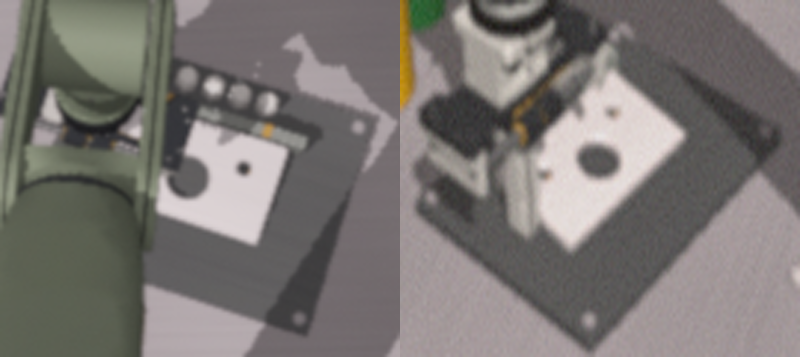

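The plate slid right along the fence without turning: the right-rear corner is now at (290,150). About 10 mm remains, so I continue gently.

Request:
{"method": "step_arm", "body": {
  "rows": [
    [0,0.02,0,0,0,0,-1],
    [0,0.04,0,0,0,0,-1],
    [0,0.06,0,0,0,0,-1],
    [0,0.08,0,0,0,0,-1],
    [0,0.09,0,0,0,0,-1],
    [0,0.09,0,0,0,0,-1]
  ]
}}

```text
time: 9.4
tool_pos: [0.6437, -0.0033, 0.0343]
eef_rot: [3.141, 0.0, -0.348]
contact_force: [-0.1, 0.0, -0.2]
grip_width: 0.0
gripper_force: 0.0
```

```bash
cat >> h.py <<'E'
t0=np.array([.6092,-.1]);R0=Ro.from_euler('z',-.347).as_matrix()[:2,:2]
def look(f):
    p,d=snap('top',f); s=state(); print('tool',(s['tool_pos'][:2]-t0)@R0,s['contact_force'],s['time'])
    # bright plate pixels over the bed, in fixture coordinates with heights from depth
    v,u=np.mgrid[125:235,290:420]; v=v.ravel();u=u.ravel()
    X=atd('top',np.c_[u,v],d[v,u]); F=(X[:,:2]-t0)@R0; b=p[v,u].min(1)
    m=(F[:,0]>-70)&(F[:,0]<46)&(abs(F[:,1])<115)&(b>120)&(X[:,2]<.04)
    F=F[m];Z=X[m,2]; print('n',m.sum(),'x',np.percentile(F[:,0],[1,99]).round(4),'y',np.percentile(F[:,1],[1,99]).round(4))
    c=np.linalg.lstsq(np.c_[F,np.ones(len(F))],Z,rcond=None)[0]; print('plane slope/mean top z',c.round(4))
    B=~m
E
python3 -c "
from h import *
look('top4')"
```

```text
tool [-0.00040658  0.10279782] [ 0.25066118 -0.03338778  0.29725106] 9.45
n 2358 x [-0.164   0.1637] y [-0.1622  0.2183]
plane slope/mean top z [0.0173 0.047  0.0139]
```

```bash
sed -i 's/(F\[:,0\]>-70)&(F\[:,0\]<46)&(abs(F\[:,1\])<115)/(F[:,0]>-.075)\&(F[:,0]<.049)\&(abs(F[:,1])<.115)/' h.py
python3 -c "
from h import *
look('top5')"
```

```text
tool [-0.00044873  0.10292844] [ 0.02454613  0.66280534 -0.6764248 ] 9.5
n 1170 x [-0.054   0.0473] y [-0.0816  0.0742]
plane slope/mean top z [0.0057 0.0014 0.0209]
```

The plate has dropped: slope is 0.006 and the top sits at 21 mm. I back away and verify.

Request:
{"method": "step_arm", "body": {
  "rows": [
    [0,-0.2,0,0,0,0,-1],
    [0,-0.4,0,0,0,0,-1],
    [0,-0.4,-0.5,0,0,0,-1],
    [0,-0.4,-1,0,0,0,-1],
    [-0.5,-0.9,-1,0,0,0,-1],
    [-1,-1,-1,0,0,0,-1],
    [-1,-1,-1,0,0,0,-1]
  ]
}}

```text
time: 10.2
tool_pos: [0.5901, 0.1048, 0.1129]
eef_rot: [3.141, 0.007, -0.342]
contact_force: [-0.4, -0.0, -1.2]
grip_width: 0.002
gripper_force: 0.0
```

Request:
{"method": "step_arm", "body": {
  "rows": [
    [-0.5,-0.5,-0.5,0,0,0,-1],
    [-1,-1,-1,0,0,0,-1],
    [-1,-1,-1,0,0,0,-1],
    [-1,-1,-1,0,0,0,-1]
  ]
}}

```text
time: 10.6
tool_pos: [0.5494, 0.207, 0.1992]
eef_rot: [-3.136, -0.007, -0.342]
contact_force: [0.2, -1.0, 0.1]
grip_width: 0.008
gripper_force: 0.0
```

```bash
python3 - <<'E'
from h import *
look('top6'); q,_=snap('side','side6'); p=cv2.imread('pics/top6.png')
cv2.imwrite('pics/c6.png',np.hstack([cv2.resize(p[115:240,285:425],(400,357),interpolation=cv2.INTER_CUBIC),cv2.resize(q[145:235,240:375],(400,357),interpolation=cv2.INTER_CUBIC)]))
E
```

```text
tool [-0.16009727  0.26613422] [-0.01379668 -0.34758778  0.6112849 ] 10.65
n 1960 x [-0.0534  0.0472] y [-0.0807  0.0897]
plane slope/mean top z [ 0.0079 -0.001   0.0211]
```

View pics/c6.png

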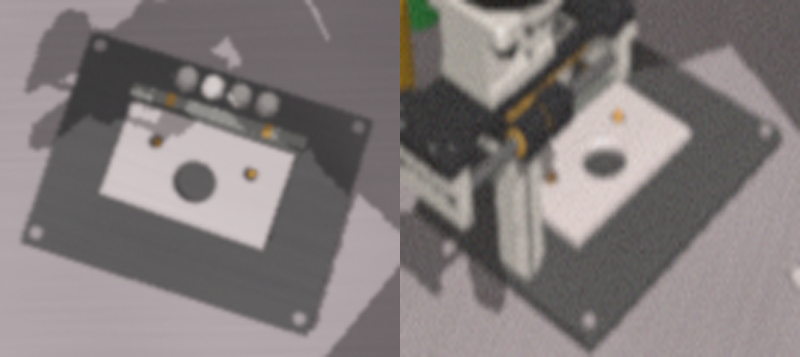

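The crops show a brass pin inside each hole, at (156,141) and (251,174). The plate is parallel to the fence, the nuts are undisturbed and the hand is clear. Plate height and slope say it is fully seated, and the holes' play then limits the offset to 2.5 mm.

```bash
python3 -c "
from station import *
print(sign_off())"
```

```text
the job is handed in; nothing more can be done
None
```

The plate is seated: before hand-in the cameras showed it flat on the bed with both holes over their pins and the arm clear, and the job was handed in at about 10.7 s (no verdict was returned).

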